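Extend the inspection lamp and hold it over the cylinder head

TASK

Take the blue telescoping inspection lamp by its handle so that your grip squeezes in the red release button, and, with the lamp head still hooked behind the yellow fork, pull the handle back past the first stop until the rod is fully out at its second and last stop. Then lift the extended lamp out of its cradle and hold it level, lens down, over the middle of the cylinder head's combustion chamber, about 7 cm above the head, without touching it; the job finishes with you still holding it there, steady and fully extended. Leave the cylinder head and the other things on the bench where they are.

Things in the scene. Friction and masses are not known exactly. Their poses are not given: they have to be found in the camera images.
- wand: telescoping lamp wand, loose, 0.15 to 0.26 kg, lying level in its cradle. Origin: centre of the handle = middle of the grip zone, 55 mm above the bench at the start. x runs along the wand from handle to lamp, the button is on the -y side, z up. Handle: blue bar with black bands, 28 mm wide (y), 26 mm high (z), x = -75 to +65 mm. An 8 mm steel rod slides out of its +x end.
- button (a point): middle of the outer face of the red release button on the handle's -y side, at wand x = 0, z = 0; 24 mm long (x), 16 mm high, standing 5 mm out. Closing the gripper across the handle here (pads on its +y and -y sides) pushes it flush. While it is out a latch stops the rod from sliding out; pressed in, the rod slides against about 2 N of friction.
- wand_button (a joint): how far the button is pressed, m: 0 out, 0.005 flush with the handle's side, 0.006 its limit; a spring resists with about 4 to 7 N. The latch is free above 0.0035.
- wand_rod (a joint): how far the rod is out, m: 0 stowed (start); with the button out it locks at 0.004; 0.060 first stop (stops the rod only if the button is out as it gets there; with the button kept in, the rod runs through); 0.120 second stop, the hard end. Friction keeps the rod where it is left.
- lamp (a point): centre of the lens, on the underside of the lamp head, at wand x = 105 mm + rod value, y = 0, z = -8 mm. Lamp head: black disc 32 mm wide, 14 mm high, orange disc on top, carried by the rod; just behind it on the rod is a black collar 28 mm wide.
- cradle: the wand's cradle, fixed to the bench. Origin on the bench under the wand's origin at the start, x along the wand to the lamp. Dark base plate 190 x 75 x 10 mm (x = -85 to +105 mm). Two posts, only 16 mm wide and 42 mm high, at x = -55 and +45 mm, carry the handle; gripper fingers can straddle them.
- fork (a point): middle of the floor of the slot in the cradle's yellow fork plate (8 mm thick in x, 42 mm wide), 40 mm above the bench. The slot is 12 mm wide, open at the top, prongs to 73 mm height. The rod lies in the slot; the lamp's collar, 2.5 mm beyond the fork, catches on it when the handle is pulled towards -x of the cradle. Raising the wand 35 mm frees it.
- cyl_head: cast-iron cylinder head, 110 x 90 x 48 mm, 1.8 kg, loose, fins below and the flat face with the round combustion chamber up. Origin under its centre, on the bench, z up.
- chamber (a point): middle of the round combustion chamber (60 mm wide, 9 mm deep recess with two valves) on the cylinder head, at the level of its top face, 48 mm above the bench.
- valve_cover: chipped green valve cover, 105 x 75 x 36 mm, loose bystander, origin under its centre. It and the cylinder head trade places from run to run.
- ratchet: steel ratchet handle, 200 mm long, 34 mm high, loose bystander lying on the bench, origin underneath.
- primer_bulb: black rubber primer bulb, 36 mm wide, 23 mm high, loose bystander, origin under its centre.
- spark_plug: white and steel spark plug lying down, 66 mm long, loose bystander, origin underneath.
- oil_bottle: red oil bottle with yellow cap, 72 mm wide, 190 mm high, loose bystander standing on the right, origin under its centre.
- filter_box: grey plastic air filter housing, 130 x 150 x 60 mm, fixed, its flap hinged open (about 200 mm high in all), bystander on the right, origin under its centre.
Not all that is in view belongs to the job. Leave any brown or orange look-alike of the cyl_head alone.

How it is judged (in metres and radians):
On the way, in this order (a step that is already met when the one before it is completed fails the run):
1. the release button is squeezed in with the rod still stowed and the wand in its cradle (value of joint wand_button above 0.0035 m and value of joint wand_rod below 0.02 m and z of lamp in the frame of cradle below 0.065 m), for 0.1 s.
2. the rod is pulled out to the second stop with the lamp still hooked behind the fork (value of joint wand_rod above 0.115 m and z of lamp in the frame of cradle below 0.075 m and x of lamp in the frame of cradle above 0.09 m), for 0.1 s.
At the end, for the whole second after the job is handed in: The gripper is still holding the wand clear of bench, cradle and cylinder head, at rest; the rod is at least 113 mm out; the lens is within 25 mm (horizontally) of the middle of the chamber and 30 to 120 mm above the head's top face; the wand is level (its z axis within 15 degrees of upright) (value of joint wand_rod above 0.113 m and horizontal distance between lamp and chamber below 0.025 m and z of lamp in the frame of cyl_head between 0.078 and 0.168 m and angle between wand's own z axis and vertical below 0.26 rad and contact force between the fingers and wand above 3 N and contact force between wand and cradle below 0.1 N and contact force between wand and cyl_head below 0.1 N and height (world z) of wand above 0.09 m and linear speed of wand below 0.03 m/s and angle between cyl_head's own z axis and vertical below 0.05 rad); the arm keeps its last pose, push and grip.
It fails at once if the cylinder head is shifted by more than 15 mm (distance of cyl_head from where it was at the start of the episode above 0.015 m).
It fails at once if the cylinder head is struck by the lamp (contact force between wand and cyl_head above 5 N).
It fails at once if a bystander is shifted by more than 20 mm (distance of any of valve_cover, ratchet, primer_bulb, spark_plug, oil_bottle from where it was at the start of the episode above 0.02 m).
It also fails if it takes over 38 s, if anything falls off the work surface, if the arm or the gripper's body presses on something with over 40 N, if the wrist force passes 120 N, or if a joint passes its speed limit or range.

ROBOT

A 6-joint arm with a two-finger parallel gripper is mounted at the origin on the work surface. World frame = base frame: x ahead of the robot, y to its left, z up, the work surface at z = 0. Lengths are in m, angles in degrees, forces in N, time in s.
With the tool pointing down it reaches from about 0.275 to 0.75 m from the base axis. Payload 10.2 kg.
Tool frame: the origin (TCP) lies between the finger pads; the fingertips stand 19 mm ahead of it and the grasp point (between the pads) is the TCP (manip.tip_reach is the distance from the TCP to the fingertips, in m); z points along the fingers, y is the line along which they close (so a half turn about z gives the same grasp; the last joint's range is limited). The gripper opens to 88 mm and grips with 3 to 60 N. Pads are 18 mm wide; open, the fingers measure 123 mm over their backs; the gripper's body (75 mm by 187 mm) begins 45 mm behind the grasp point.
Start: joints at [-88.144, 17.928, 85.812, -0, 76.261, -12.8], TCP at [0.133, -0.508, 0.258] pointing down, gripper open.
Joint ranges: [-168.41, 168.41], [-55.51, 124.54], [10.69, 146.95], [-70.63, 250.63], [1, 178], [-165.06, 165.06]. Speed limits (degrees/s): [136.94, 136.94, 172.46, 180, 180, 180].

INTERFACE

Orientations are given as a 3x3 rotation matrix whose columns are the frame's x, y, z axes.
In Python, from rig import manip gives the robot as it stands.
- The arm moves only by the tool step_arm, never from a script. Its arguments are lists of equal length, an entry for each row: "jaw": the opening, from 0 (shut) to 1 (fully open); "delta_pos": the shift along the tool's x, y, z as a fraction of full scale, a list of three; "turn": the turn, a rotation vector about the tool's x, y, z as a fraction of full scale, a list of three. A call has exactly 10 rows; each row shifts and turns the commanded pose from where the row before left it, along the tool's axes as they then stand; what a row does not reach is not made up. Full scale, the value 1, is 20 mm for a shift and 2 pi rad for a turn. A row lasts 1/8 s, in which the tool goes at most 62.5 mm and 10.7 degrees, less where a joint would pass 70% of its speed; a pose out of reach is approached as far as the arm can. A call with a number of a shift or a turn outside -1 to 1 is refused whole. A call with a gripper value outside its range is refused whole. The fingers move at their own pace and stop on an object; "force" is the grip in N (left out, the last holds). Time passes only in rows, so rows that do not move let the fingers close, or fill a call up. It gives the time, the measured TCP pose, the force, the opening and the grip force at its end, in the units of the state.
- manip.observe(): the state, without advancing time (a new reading comes with each control period).
- manip.camera(name): name is "scene" or "side" or "wrist"; returns a dict with "frame" (384x512x3 uint8, blue, green, red), "fx", "fy", "cx", "cy" (pixels), "R" (3x3) and "t" (3): a world point X has camera coordinates R X + t. Camera axes: x right, y down, z forward; pixel columns grow to the right and rows downward; lengths in m; the calibration is good to about 2 mm. The wrist camera is an equidistant fisheye: a pixel r from the principal point sees the ray r / f radians off the axis. A picture is of the moment at which its call begins. There is no depth.
- manip.close_job(): hands the job in; it is judged then, once.
Trained networks look in the newest picture that a camera, given by its name, has taken for a name from the list of things; names that differ only in an ending like _2 or _b are one class to them, and where a whole thing is asked for, a point or a joint stands for the part that bears it (a point fixed in the world has none). Each returns a list of dicts, best first, with "confidence" (0 to 1); they miss things now and then, are a little off and sometimes report something else, mostly with a low value. They report only what shows in the picture. A call takes as long as a camera call. They do not tell look-alikes from the thing itself.
- manip.spot_in(camera, name): "xyz" ([x, y, z] in m, in world coordinates, good to about 4 mm: the middle of the surface that is visible of it).
The state is a dict: "time_s": time; "joint_positions": joint angles; "qvel": joint speeds; "joint_torque": joint torques, N m; "ee_pos": TCP position; "orientation": TCP orientation; "ft_force": force on the tool from outside, world axes, zero at the start; "moment": the same for the moment, N m; "gripper_width": finger opening in m; "grip_force": force on a finger pad.
Only numpy, scipy, OpenCV 4.12 (cv2) and the standard library are available. Lean on these libraries where they do the work, as an engineer would, in place of code of your own. Each camera call takes 0.05 s, during which the arm holds its last target. There are 200 camera calls.

## Working session

There is one attempt and no reset: what is moved stays moved. The work goes in short steps, Python scripts to look and compute and a tool call to move; the robot and the scene stay as the last step left them, time stands still between calls to the robot, and variables do not carry over. Pictures are saved under pics/ and viewed, at most 13 in all, crops included, and the job is handed in when it is done.

Besides the shell and the picture viewer there is one more tool, called after "Request:" as name(argument=value, ...) on one line, values as JSON. step_arm: Moves the arm, as the interface text tells. Its arguments: {"type":"object","properties":{"jaw":{"type":"array"},"delta_pos":{"type":"array"},"turn":{"type":"array"},"force":{"type":"number"}},"required":["jaw","delta_pos","turn"]}

```bash
mkdir -p pics; ls; cat > h.py <<'E'
import numpy as np, cv2
from rig import manip
def pix(c,X):
    p=np.array(c["R"])@np.array(X)+np.array(c["t"]); return np.array([c["fx"]*p[0]/p[2]+c["cx"],c["fy"]*p[1]/p[2]+c["cy"]])
def atz(c,uv,z):
    R=np.array(c["R"]);t=np.array(c["t"]); o=-R.T@t
    d=R.T@np.array([(uv[0]-c["cx"])/c["fx"],(uv[1]-c["cy"])/c["fy"],1]); return o+d*(z-o[2])/d[2]
def tri(cs,uvs):
    A=[];b=[]
    for c,uv in zip(cs,uvs):
        R=np.array(c["R"]);t=np.array(c["t"]); o=-R.T@t
        d=R.T@np.array([(uv[0]-c["cx"])/c["fx"],(uv[1]-c["cy"])/c["fy"],1]);d/=np.linalg.norm(d)
        P=np.eye(3)-np.outer(d,d);A.append(P);b.append(P@o)
    return np.linalg.lstsq(np.vstack(A),np.hstack(b),rcond=None)[0]
E
python3 - <<'E'
from h import *
ims=[]
for n in("scene","side"):
    c=manip.camera(n);ims.append(c["frame"]); print(n,(-np.array(c["R"]).T@np.array(c["t"])).round(3))
    for k in("wand","button","lamp","cradle","fork","cyl_head","chamber","valve_cover","ratchet","oil_bottle"):
        for d in manip.spot_in(n,k)[:3]: print(k,np.round(d["xyz"],3),round(d["confidence"],2),pix(c,d["xyz"]).round())
    cv2.imwrite(f"pics/{n}0.png",c["frame"])
print(manip.observe())
E
```

```text
pics
scene [0.989 0.74  0.952]
wand [0.519 0.034 0.063] 0.62 [284. 220.]
lamp [0.486 0.116 0.061] 0.69 [308. 234.]
cradle [0.524 0.054 0.01 ] 0.87 [285. 236.]
fork [0.52  0.049 0.006] 0.8 [285. 235.]
cyl_head [ 0.415 -0.176  0.041] 0.94 [280. 176.]
cyl_head [0.513 0.31  0.045] 0.84 [338. 291.]
cyl_head [0.692 0.427 0.045] 0.83 [304. 359.]
chamber [0.692 0.43  0.047] 0.91 [305. 360.]
chamber [0.519 0.31  0.051] 0.74 [336. 290.]
chamber [ 0.414 -0.179  0.042] 0.72 [280. 175.]
valve_cover [0.698 0.004 0.033] 0.89 [227. 239.]
oil_bottle [ 0.475 -0.586  0.092] 0.8 [218. 112.]
side [-0.13  -1.206  0.819]
wand [0.508 0.008 0.062] 0.71 [238. 181.]
cradle [0.502 0.026 0.008] 0.87 [234. 190.]
fork [0.503 0.029 0.011] 0.7 [234. 189.]
cyl_head [ 0.41  -0.221  0.043] 0.86 [244. 218.]
cyl_head [0.693 0.391 0.044] 0.5 [234. 144.]
chamber [ 0.408 -0.22   0.042] 0.76 [243. 218.]
chamber [0.697 0.398 0.043] 0.61 [234. 143.]
valve_cover [ 0.684 -0.029  0.026] 0.77 [277. 181.]
ratchet [ 0.71  -0.174  0.019] 0.59 [302. 196.]
oil_bottle [ 0.45  -0.625  0.1  ] 0.58 [327. 268.]
{'time_s': 1.1, 'joint_positions': array([-8.81419694e+01,  1.79285647e+01,  8.58124430e+01,  1.62905182e-03,
        7.62589933e+01, -1.28007007e+01]), 'qvel': array([-0.05946191, -0.07197876,  0.0646614 ,  0.01488468, -0.05046767,
       -0.03010263]), 'joint_torque': array([ 2.93532148e-04, -4.02111948e+01, -2.52418792e+01,  6.95900386e-02,
        3.18883255e-02,  1.25581388e-05]), 'ee_pos': array([ 0.1328447 , -0.50792633,  0.25771014]), 'orientation': array([[ 9.67451986e-01,  2.53054646e-01,  2.76034512e-05],
       [ 2.53054646e-01, -9.67451986e-01,  9.13815980e-07],
       [ 2.69362591e-05,  6.10110849e-06, -1.00000000e+00]]), 'ft_force': array([-0.00378763,  0.26127678,  0.91773125]), 'moment': array([-0.01056911,  0.05603054, -0.03238291]), 'grip_force': 0.0, 'gripper_width': 0.0879700328507597}
```

View pics/scene0.png

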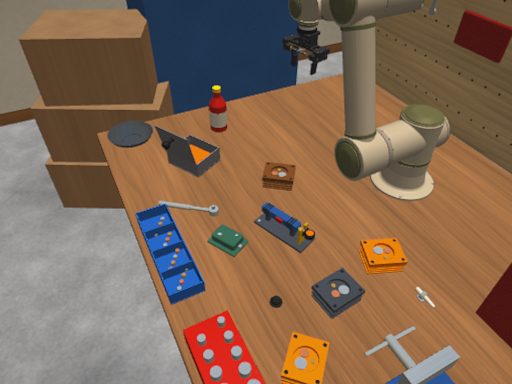

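View pics/side0.png

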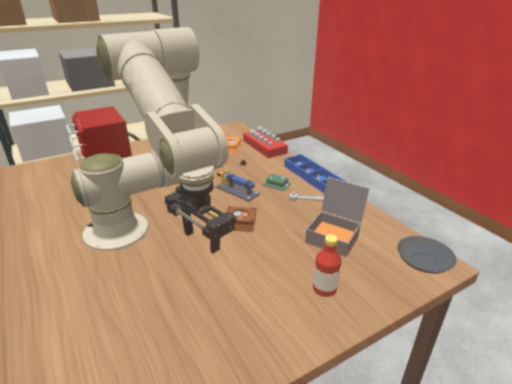

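The scene view shows the lamp in its cradle at about (285,222), with the lamp end at (308,234). The dark cast-iron head is at (338,291), and the look-alikes are brown (279,175), orange (383,255) and orange (305,360). I choose the grey one. The two cameras disagree by 3–4 cm in y, so I'll check their calibration against the robot itself.

```bash
python3 - <<'E'
from h import *
cs={n:manip.camera(n) for n in("scene","side")}
for n,c in cs.items():
    print(n,c["fx"],c["cx"],"base",pix(c,[0,0,0]).round(),"tcp",pix(c,[.133,-.508,.258]).round(), "tip", pix(c,[.133,-.508,.239]).round())
print(tri([cs["scene"],cs["side"]],[(280,176),(243,218)]),tri([cs["scene"],cs["side"]],[(218,89),(331,241)]),tri([cs["scene"],cs["side"]],[(227,239),(277,181)]))
for n,b in(("scene",(255,30,345,90)),("side",(150,175,260,260))):
    f=cs[n]["frame"].copy()
    print()
    p=pix(cs[n],[.133,-.508,.258]); 
    for X in([0,0,0],[.133,-.508,.258]): cv2.drawMarker(f,tuple(int(v) for v in pix(cs[n],X)),(255,0,255),0,8,1)
    cs[n]["o"]=f
a=cv2.resize(cs["scene"]["o"][0:220,240:460],(400,400),interpolation=2); b=cv2.resize(cs["side"]["o"][120:270,60:260][:, :],(400,300),interpolation=2)
o=np.zeros((400,800,3),np.uint8);o[:,:400]=a;o[:300,400:]=b;cv2.imwrite("pics/cal.png",o)
E
```

```text
scene 397.9888389181336 257.86361483174574 base [401. 179.] tcp [303.  64.] tip [303.  69.]
side 375.3062661859476 253.41984094140352 base [116. 230.] tcp [201. 236.] tip [202. 242.]
[ 0.41274825 -0.19270911  0.0256418 ] [ 0.46173016 -0.61100758  0.18006543] [ 0.69429233 -0.01097326  0.01612624]
```

View pics/cal.png

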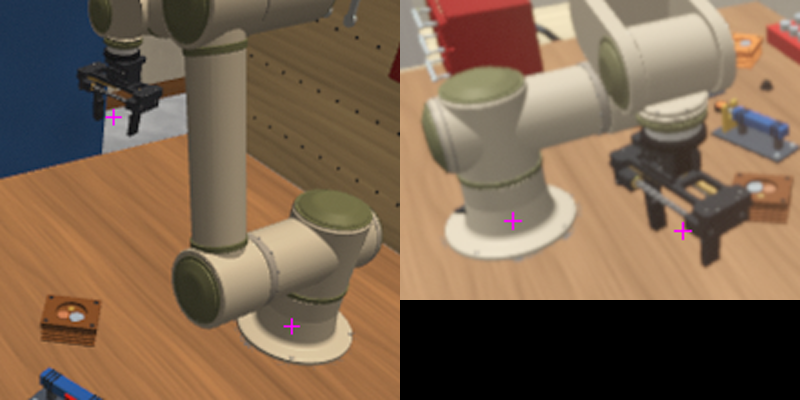

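Request:
step_arm(jaw=[1,1,1,1,1,1,1,1,1,1], delta_pos=[[0.6,-0.5,0],[1,-0.87,0],[1,-0.87,0],[1,-0.87,0],[1,-0.87,0],[1,-0.87,0],[1,-0.87,0],[1,-0.87,0],[1,-0.87,0],[1,-0.87,0]], turn=[[0,0,0],[0,0,0],[0,0,0],[0,0,0],[0,0,0],[0,0,0],[0,0,0],[0,0,0],[0,0,0],[0,0,0]])

```text
time_s: 2.45
ee_pos: [0.2769, -0.2965, 0.2578]
orientation: [[0.967, 0.253, 0.0], [0.253, -0.967, -0.0], [0.0, 0.0, -1.0]]
ft_force: [0.7, 0.3, -0.5]
gripper_width: 0.088
grip_force: 0.0
```

Request:
step_arm(jaw=[1,1,1,1,1,1,1,1,1,1], delta_pos=[[1,-0.87,0],[1,-0.87,0],[1,-0.87,0],[1,-0.87,0],[1,-0.87,0],[1,-0.87,0],[1,-0.87,0],[1,-0.87,0],[0.6,-0.5,0],[0,0,0]], turn=[[0,0,0],[0,0,0],[0,0,0],[0,0,0],[0,0,0],[0,0,0],[0,0,0],[0,0,0],[0,0,0],[0,0,0]])

```text
time_s: 3.7
ee_pos: [0.405, -0.1091, 0.2577]
orientation: [[0.967, 0.255, -0.0], [0.255, -0.967, 0.0], [0.0, -0.0, -1.0]]
ft_force: [-0.8, -0.4, 0.4]
gripper_width: 0.0879
grip_force: 0.0
```

```bash
cat >> h.py <<'E'
def wpix(c,X):
    p=np.array(c["R"])@np.array(X)+np.array(c["t"]); r=np.hypot(p[0],p[1]);th=np.arctan2(r,p[2])
    return np.array([c["cx"]+c["fx"]*th*p[0]/r,c["cy"]+c["fy"]*th*p[1]/r])
def wray(c,uv):
    a=np.array([(uv[0]-c["cx"])/c["fx"],(uv[1]-c["cy"])/c["fy"]]);th=np.hypot(*a)
    d=np.append(np.sin(th)*a/th,np.cos(th)); R=np.array(c["R"]); return -R.T@np.array(c["t"]),R.T@d
def watz(c,uv,z):
    o,d=wray(c,uv); return o+d*(z-o[2])/d[2]
def wtri(cs,uvs):
    A=[];b=[]
    for c,uv in zip(cs,uvs):
        o,d=wray(c,uv);P=np.eye(3)-np.outer(d,d);A.append(P);b.append(P@o)
    return np.linalg.lstsq(np.vstack(A),np.hstack(b),rcond=None)[0]
def look(name,keys=("wand","button","lamp","fork","cradle","cyl_head","chamber")):
    import pickle
    c=manip.camera("wrist");cv2.imwrite(f"pics/{name}.png",c["frame"]);pickle.dump(c,open(name+".pkl","wb"))
    print((-np.array(c["R"]).T@np.array(c["t"])).round(3),c["fx"],c["cx"],c["cy"])
    for k in keys:
        for d in manip.spot_in("wrist",k)[:3]: print(k,np.round(d["xyz"],3),round(d["confidence"],2),wpix(c,d["xyz"]).round(1))
    s=manip.observe();print(s["time_s"],s["ee_pos"].round(4),s["orientation"].round(3)[:,1],s["gripper_width"],s["grip_force"])
    return c
E
python3 -c "
from h import *
look('w1')"
```

```text
[ 0.482 -0.088  0.385] 297.3186396354542 258.0449233474633 190.109010930749
wand [0.513 0.016 0.066] 0.63 [171.2  49. ]
button [0.534 0.021 0.062] 0.62 [173.6  30.8]
button [0.502 0.019 0.011] 0.6 [179.5  63. ]
lamp [0.484 0.106 0.062] 0.89 [98.3 64. ]
fork [0.501 0.02  0.012] 0.77 [178.5  63.5]
cradle [0.504 0.013 0.008] 0.73 [184.6  62.5]
cyl_head [ 0.413 -0.188  0.048] 0.84 [324.3 176.8]
cyl_head [0.516 0.268 0.041] 0.76 [23.2 33.8]
cyl_head [0.329 0.24  0.042] 0.61 [ 20.9 160.5]
chamber [ 0.411 -0.188  0.05 ] 0.96 [323.6 178.4]
chamber [0.329 0.24  0.042] 0.74 [ 20.8 161. ]
chamber [0.513 0.267 0.042] 0.68 [22.8 36.1]
4.1 [ 0.4049 -0.1106  0.2577] [ 0.252 -0.968  0.   ] 0.08790753941161934 0.0
```

View pics/w1.png

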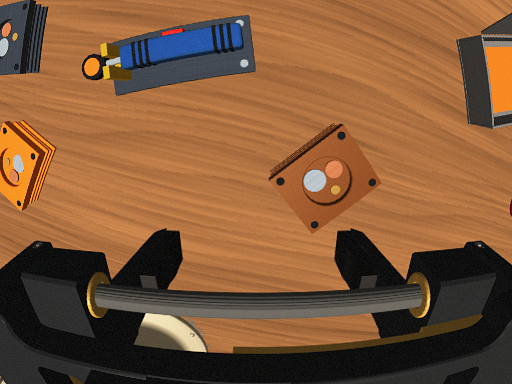

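```bash
python3 -c "
from h import *
import pickle
c=pickle.load(open('w1.pkl','rb'))
a=watz(c,(120,55),.068);b=watz(c,(243,35),.068);l=watz(c,(92,66),.062);print(a,b,l,np.linalg.norm(a-b))
for p,q in((a,b),(l,b)): d=p-q;print(np.degrees(np.arctan2(d[1],d[0])))
"
```

```text
[0.49727046 0.07532409 0.068     ] [ 0.54324409 -0.05602021  0.068     ] [0.48014058 0.1138425  0.062     ] 0.13915782731239043
109.29125744041703
110.37988465984617
```

Request:
step_arm(jaw=[1,1,1,1,1,1,1,1,1,1], delta_pos=[[0.7,-0.39,0],[0.75,-0.27,0],[0.79,-0.13,0],[0.8,0,0],[0.79,0.13,0],[0.75,0.27,0],[0.7,0.39,0],[0.62,0.5,0],[0.53,0.6,0],[0.2,0.34,0]], turn=[[0,0,-0.027],[0,0,-0.027],[0,0,-0.027],[0,0,-0.027],[0,0,-0.027],[0,0,-0.027],[0,0,-0.027],[0,0,-0.027],[0,0,-0.027],[0,0,-0.02]])

```text
time_s: 5.35
ee_pos: [0.5151, -0.0051, 0.2576]
orientation: [[-0.336, 0.942, -0.0], [0.942, 0.336, 0.0], [0.0, -0.0, -1.0]]
ft_force: [-0.4, -0.3, 0.0]
gripper_width: 0.0882
grip_force: 0.0
```

```bash
python3 -c "
from h import *
look('w2')"
```

```text
[0.488 0.071 0.385] 297.3186396354542 258.0449233474633 190.109010930749
wand [0.511 0.033 0.069] 0.91 [266.4 137.6]
lamp [0.488 0.105 0.06 ] 0.62 [268.6  67.6]
fork [0.507 0.042 0.009] 0.9 [264.9 123.4]
cradle [0.507 0.036 0.011] 0.85 [262.9 127.8]
cyl_head [ 0.392 -0.179  0.047] 0.75 [133.8 253.8]
chamber [ 0.392 -0.176  0.045] 0.6 [134.3 251.9]
5.75 [ 0.5145 -0.0056  0.2578] [0.944 0.33  0.   ] 0.08833580019186209 0.0
```

View pics/w2.png

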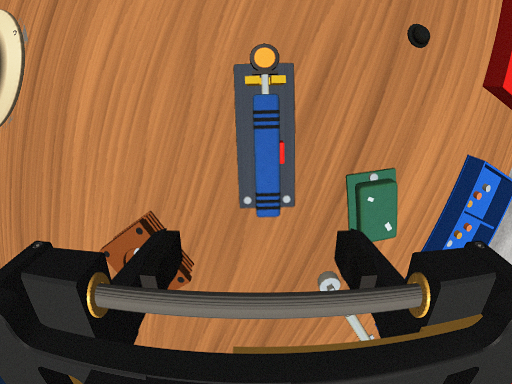

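The second wrist view shows the wand upright in the picture: lamp (264,57), fork (265,79), handle (266,95)–(268,216) and button (282,152). No other lamp is in sight. I'll triangulate these points.

```bash
python3 -c "
from h import *
import pickle
c1,c2=[pickle.load(open(f'w{i}.pkl','rb')) for i in(1,2)]
for n,u,v,z in(('lamp',(92,66),(264,57),.064),('front',(120,55),(266,95),.068),('rear',(243,36),(268,216),.068),('btn',(173,32),(282,152),.06),('screw',(240,23),(286,199),.01),('screw2',(244,63),(248,200),.01),('brown',(327,181),(128,250),.04)):
  print(n,wtri((c1,c2),(u,v)).round(4),watz(c1,u,z).round(4),watz(c2,v,z).round(4))
print(np.array(c2['R']).round(3))
f=c2['frame'][30:230,180:340];cv2.imwrite('pics/z.png',cv2.resize(f,None,fx=3,fy=3,interpolation=2))
"
```

```text
lamp [0.4797 0.1142 0.0615] [0.4802 0.1126 0.064 ] [0.4793 0.1139 0.064 ]
front [0.4962 0.0756 0.0676] [0.4973 0.0753 0.068 ] [0.4951 0.0756 0.068 ]
rear [ 0.5447 -0.0554  0.0587] [ 0.5422 -0.0563  0.068 ] [ 0.5437 -0.0518  0.068 ]
btn [0.5335 0.0222 0.0581] [0.533  0.0216 0.06  ] [0.5334 0.0225 0.06  ]
screw [ 0.5683 -0.0426  0.0114] [ 0.569  -0.0424  0.01  ] [ 0.5683 -0.043   0.01  ]
screw2 [ 0.5199 -0.0607  0.0118] [ 0.5196 -0.0606  0.01  ] [ 0.5206 -0.0614  0.01  ]
brown [ 0.3872 -0.2014  0.0144] [ 0.407  -0.1958  0.04  ] [ 0.3808 -0.1811  0.04  ]
[[ 0.942  0.335  0.   ]
 [ 0.318 -0.896  0.309]
 [ 0.104 -0.291 -0.951]]
```

View pics/z.png

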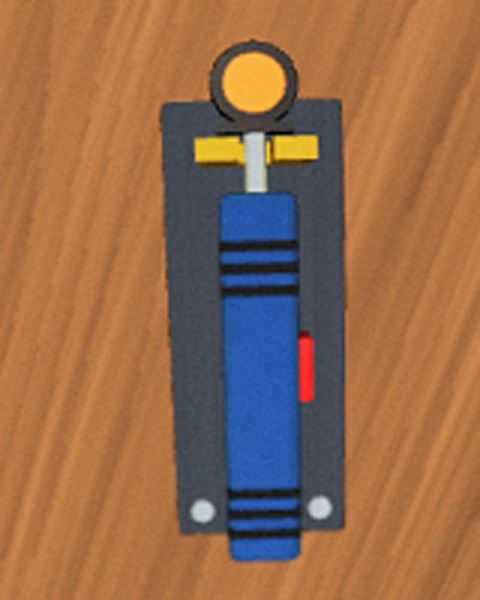

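Request:
step_arm(jaw=[1,1,1,1,1,1,1,1,1,1], delta_pos=[[0.6,0.2,0],[1,0.3,0],[1,0.3,0],[1,0.3,0],[1,0.3,0],[1,0.3,0],[1,0.3,0],[1,0.3,0],[0.6,0.2,0],[0,0,0]], turn=[[0,0,-0.004],[0,0,0],[0,0,0],[0,0,0],[0,0,0],[0,0,0],[0,0,0],[0,0,0],[0,0,0],[0,0,0]])

```text
time_s: 7.0
ee_pos: [0.5034, 0.1664, 0.2577]
orientation: [[-0.356, 0.934, -0.0], [0.934, 0.356, -0.0], [-0.0, -0.0, -1.0]]
ft_force: [0.1, 0.3, 0.3]
gripper_width: 0.0878
grip_force: 0.0
```

```bash
python3 -c "
from h import *
look('w3',('chamber','cyl_head','spark_plug','primer_bulb'))"
```

```text
[0.474 0.242 0.385] 297.3186396354542 258.0449233474633 190.109010930749
chamber [0.684 0.42  0.052] 0.89 [459.1  42.6]
chamber [0.324 0.258 0.047] 0.87 [141.6  45. ]
chamber [0.509 0.302 0.046] 0.8 [306.   59.2]
cyl_head [0.326 0.259 0.047] 0.94 [143.9  44.3]
cyl_head [ 0.441 -0.175  0.036] 0.85 [153.7 335.8]
cyl_head [0.509 0.302 0.047] 0.83 [305.6  58.9]
primer_bulb [0.656 0.24  0.012] 0.64 [382.7 151.4]
7.25 [0.5037 0.1652 0.2577] [ 0.935  0.354 -0.   ] 0.08809394941299377 0.0
```

View pics/w3.png

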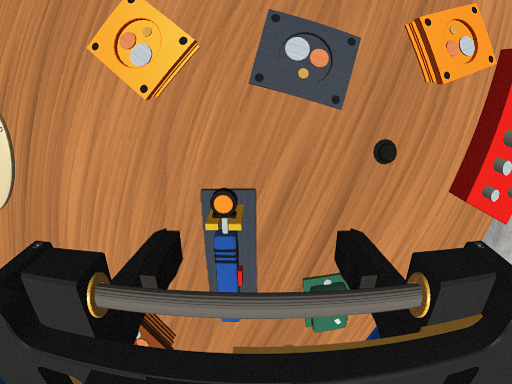

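The grey cast-iron head is fully in view here, with its chamber at about (306,58). The orange look-alikes are at (143,45) and (456,43), and the lamp is at (223,204).

```bash
python3 -c "
from h import *
import pickle
c1,c2,c3=[pickle.load(open(f'w{i}.pkl','rb')) for i in(1,2,3)]
print('lamp',wtri((c1,c2,c3),((92,66),(264,57),(223,204))),watz(c3,(223,204),.064))
for p in((306,59),(305,60)):print(watz(c3,p,.048))
print([watz(c3,p,.048).round(3) for p in((274,20),(351,45),(337,99),(258,76))])
cs=[manip.camera('scene')];print(atz(cs[0],(338,290),.048))
print('scene+wrist z', end=' ')
o,d=wray(c3,(306,59));import numpy as np
c=cs[0];R=np.array(c['R']);o2=-R.T@np.array(c['t']);d2=R.T@np.array([(338-c['cx'])/c['fx'],(290-c['cy'])/c['fy'],1]);d2/=np.linalg.norm(d2)
A=[np.eye(3)-np.outer(x,x) for x in(d,d2)];print(np.linalg.lstsq(np.vstack(A),np.hstack([A[0]@o,A[1]@o2]),rcond=None)[0], wtri((c1,c3),((6,45),(306,59))))
"
```

```text
lamp [0.47972397 0.11372449 0.06256934] [0.47969457 0.11412947 0.064     ]
[0.50892993 0.30232659 0.048     ]
[0.50830484 0.30078974 0.048     ]
[array([0.46 , 0.332, 0.048]), array([0.551, 0.34 , 0.048]), array([0.559, 0.274, 0.048]), array([0.466, 0.264, 0.048])]
[0.51321774 0.30947363 0.048     ]
scene+wrist z [0.50918491 0.30458229 0.03903071] [0.50404322 0.30280904 0.04302874]
```

Request:
step_arm(jaw=[1,1,1,1,1,1,1,1,1,1], delta_pos=[[-0.6,-0.2,0.3],[-0.95,-0.25,0.5],[-0.95,-0.25,0.5],[-0.95,-0.25,0.5],[-0.95,-0.25,0.5],[-0.95,-0.25,0.5],[-0.95,-0.25,0.5],[-0.6,-0.35,0.7],[-0.32,-0.03,0.5],[0,0,0]], turn=[[0,0,0],[0,0,0],[0,0,0],[0,0,0],[0,0,0],[0,0,0],[0,0,0],[0,0,0],[0,0,0],[0,0,0]])

```text
time_s: 8.55
ee_pos: [0.5157, 0.0158, 0.1669]
orientation: [[-0.354, 0.935, -0.001], [0.935, 0.354, 0.0], [0.001, -0.001, -1.0]]
ft_force: [-0.8, 0.7, -0.4]
gripper_width: 0.0884
grip_force: 0.0
```

```bash
python3 -c "
from h import *
c=look('w4',())
u=np.array([np.cos(np.radians(110.7)),np.sin(np.radians(110.7))]);f=c['frame'].copy()
for s,z,w in((105,64,0),(65,68,0),(-75,68,0),(0,68,0),(0,55,-19)):
    o=np.array([.517,.016])+u*s/1000+np.array([-u[1],u[0]])*w/1000
    p=wpix(c,[*o,z/1000]);print(s,p.round());cv2.drawMarker(f,tuple(int(round(v)) for v in p),(0,255,0),0,9,1)
cv2.imwrite('pics/w4m.png',cv2.resize(f[:,120:400],None,fx=1.5,fy=1.5))
"
```

```text
[0.487 0.091 0.294] 297.3186396354542 258.0449233474633 190.109010930749
8.6 [0.5159 0.0161 0.1676] [ 0.935  0.355 -0.   ] 0.08810919575450019 0.0
105 [260.  66.]
65 [260. 118.]
-75 [260. 276.]
0 [260. 199.]
0 [282. 194.]
```

View pics/w4m.png

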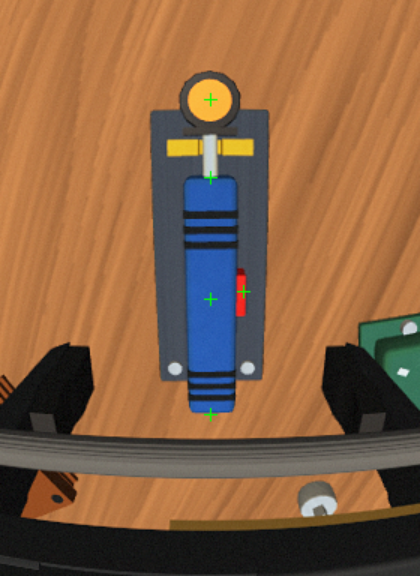

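The model marks land on the lamp, the handle ends and the button, so I'll descend.

Request:
step_arm(jaw=[1,1,1,1,1,1,1,1,1,1], delta_pos=[[0,0.05,0.6],[0,0,1],[0,0,1],[0,0,1],[0,0,1],[0,0,0.7],[0,0,0.33],[0,0,0],[0,0,0],[0,0,0]], turn=[[0,0,0],[0,0,0],[0,0,0],[0,0,0],[0,0,0],[0,0,0],[0,0,0],[0,0,0],[0,0,0],[0,0,0]])

```text
time_s: 9.85
ee_pos: [0.5171, 0.0163, 0.0556]
orientation: [[-0.355, 0.935, 0.001], [0.935, 0.355, -0.0], [-0.0, 0.001, -1.0]]
ft_force: [0.6, -0.3, 0.5]
gripper_width: 0.0883
grip_force: 0.0
```

Request:
step_arm(jaw=[0.5,0.3,0,0,0,0,0,0,0,0], delta_pos=[[0,0,0],[0,0,0],[0,0,0],[0,0,0],[0,0,0],[0,0,0],[0,0,0],[0,0,0],[0,0,0],[0,0,0]], turn=[[0,0,0],[0,0,0],[0,0,0],[0,0,0],[0,0,0],[0,0,0],[0,0,0],[0,0,0],[0,0,0],[0,0,0]], force=45)

```text
time_s: 11.1
ee_pos: [0.5168, 0.0163, 0.0551]
orientation: [[-0.355, 0.935, -0.0], [0.935, 0.355, -0.0], [0.0, -0.0, -1.0]]
ft_force: [-1.2, -0.4, 2.6]
gripper_width: 0.0275
grip_force: 45.0
```

Request:
step_arm(jaw=[0,0,0,0,0,0,0,0,0,0], delta_pos=[[-0.3,0,0],[-0.5,0,0],[-0.6,0,0],[-0.6,0,0],[-0.6,0,0],[-0.6,0,0],[-0.6,0,0],[-0.6,0,0],[-0.6,0,0],[-0.5,0,0]], turn=[[0,0,0],[0,0,0],[0,0,0],[0,0,0],[0,0,0],[0,0,0],[0,0,0],[0,0,0],[0,0,0],[0,0,0]])

```text
time_s: 12.35
ee_pos: [0.5559, -0.0871, 0.055]
orientation: [[-0.354, 0.935, -0.001], [0.935, 0.354, 0.001], [0.001, -0.0, -1.0]]
ft_force: [-3.2, 5.6, 2.7]
gripper_width: 0.0275
grip_force: 45.0
```

Request:
step_arm(jaw=[0,0,0,0,0,0,0,0,0,0], delta_pos=[[-0.25,0,0],[-0.15,0,0],[-0.1,0,0],[-0.05,0,0],[-0.05,0,0],[-0.05,0,0],[-0.05,0,0],[0,0,0],[0,0,0],[0,0,0]], turn=[[0,0,0],[0,0,0],[0,0,0],[0,0,0],[0,0,0],[0,0,0],[0,0,0],[0,0,0],[0,0,0],[0,0,0]])

```text
time_s: 13.6
ee_pos: [0.5604, -0.0984, 0.0549]
orientation: [[-0.355, 0.935, -0.002], [0.935, 0.355, 0.002], [0.002, -0.001, -1.0]]
ft_force: [-2.5, 8.8, 1.5]
gripper_width: 0.0277
grip_force: 45.0
```

```bash
python3 -c "
from h import *
s=manip.observe();e=s['ee_pos'];print(e,s['ft_force'],s['gripper_width'],(e[:2]-[.5168,.0163])@[-.355,.935])
c=look('w5',());u=np.array([-.355,.935]);f=c['frame'].copy()
cv2.imwrite('pics/w5c.png',cv2.resize(f[:260,150:370],None,fx=2,fy=2))
"
```

```text
[ 0.56036252 -0.09841344  0.05492091] [-2.52566726  8.83950011  1.46787916] 0.027676109804281215 -0.12272176197196238
[ 0.532 -0.023  0.183] 297.3186396354542 258.0449233474633 190.109010930749
13.65 [ 0.5603 -0.0984  0.0549] [ 0.935  0.355 -0.001] 0.027743432117335057 44.996124173048884
```

View pics/w5c.png

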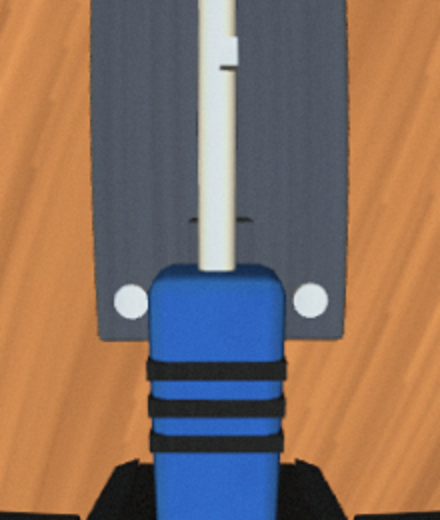

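The rod is well out, its tip past the fork. The axial force is rising, so I'll pull slightly more to confirm the hard stop.

Request:
step_arm(jaw=[0,0,0,0,0,0,0,0,0,0], delta_pos=[[-0.05,0,0],[-0.05,0,0],[-0.05,0,0],[0,0,0],[0,0,0],[0,0,0],[0,0,0],[0,0,0],[0,0,0],[0,0,0]], turn=[[0,0,0],[0,0,0],[0,0,0],[0,0,0],[0,0,0],[0,0,0],[0,0,0],[0,0,0],[0,0,0],[0,0,0]])

```text
time_s: 14.9
ee_pos: [0.5604, -0.0986, 0.0547]
orientation: [[-0.355, 0.935, -0.005], [0.935, 0.355, 0.006], [0.008, -0.002, -1.0]]
ft_force: [-7.7, 23.4, 8.2]
gripper_width: 0.0274
grip_force: 45.0
```

The handle did not move and the axial force reached 23 N, so the rod is at its hard stop. I'll ease off, then lift.

Request:
step_arm(jaw=[0,0,0,0,0,0,0,0,0,0], delta_pos=[[0.15,0,0],[0.15,0,0],[0,0,-0.2],[0,0,-0.4],[0,0,-0.6],[0,0,-0.7],[0,0,-0.7],[0,0,-0.6],[0,0,-0.35],[0,0,0]], turn=[[0,0,0],[0,0,0],[0,0,0],[0,0,0],[0,0,0],[0,0,0],[0,0,0],[0,0,0],[0,0,0],[0,0,0]])

```text
time_s: 16.15
ee_pos: [0.5599, -0.0968, 0.1265]
orientation: [[-0.355, 0.935, 0.001], [0.935, 0.355, -0.0], [-0.0, 0.001, -1.0]]
ft_force: [0.5, -0.9, -2.2]
gripper_width: 0.0277
grip_force: 45.0
```

```bash
python3 -c "
from h import *
import cv2
look('w6',())
for n in('scene','side'):
  c=manip.camera(n);print(n,[(np.round(d['xyz'],3),round(d['confidence'],2)) for d in manip.spot_in(n,'lamp')])
  if n=='scene':
    p=[.56-.355*.225,-.097+.935*.225,.135];q=pix(c,p);print(q);cv2.imwrite('pics/s6.png',cv2.resize(c['frame'][160:320,200:400],None,fx=4,fy=3.75,interpolation=2))
"
```

```text
[ 0.531 -0.021  0.254] 297.3186396354542 258.0449233474633 190.109010930749
16.2 [ 0.5597 -0.0968  0.126 ] [ 0.935  0.355 -0.   ] 0.027522092879544643 44.99709762982093
scene [(array([0.496, 0.097, 0.131]), 0.57)]
[311.64214019 215.69983834]
side [(array([ 0.556, -0.12 ,  0.126]), 0.6)]
```

View pics/s6.png

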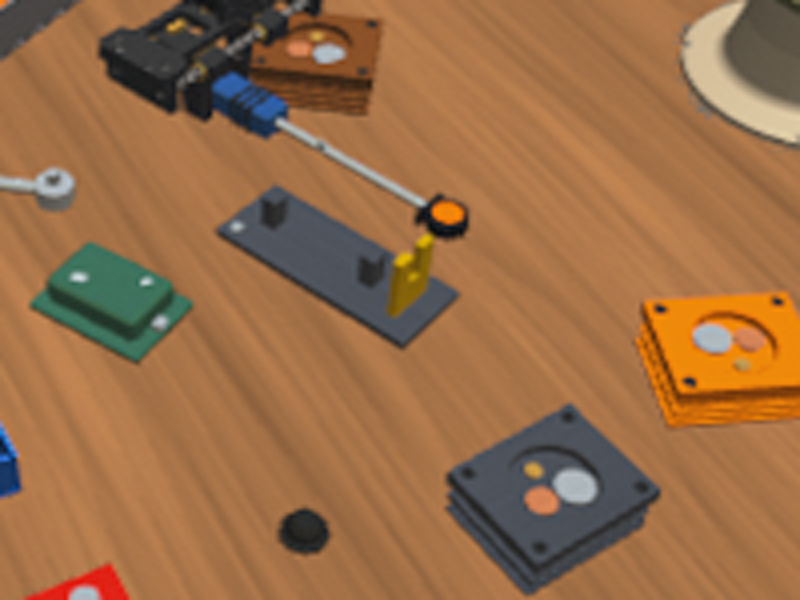

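The lamp is out of the cradle, level and fully extended: the disc is at (312,217), where the model puts it. Now I'll carry it over the chamber.

Request:
step_arm(jaw=[0,0,0,0,0,0,0,0,0,0], delta_pos=[[0.2,0.1,0],[0.5,0.28,0],[0.7,0.4,0],[0.7,0.4,0],[0.7,0.4,0],[0.7,0.4,0],[0.7,0.4,0],[0.7,0.4,0],[0.7,0.4,0],[0.7,0.4,0]], turn=[[0,0,0],[0,0,0],[0,0,0],[0,0,0],[0,0,0],[0,0,0],[0,0,0],[0,0,0],[0,0,0],[0,0,0]])

```text
time_s: 17.65
ee_pos: [0.5822, 0.0475, 0.1261]
orientation: [[-0.355, 0.935, -0.0], [0.935, 0.355, 0.0], [0.0, -0.0, -1.0]]
ft_force: [-1.2, 0.3, -2.1]
gripper_width: 0.0277
grip_force: 45.0
```

Request:
step_arm(jaw=[0,0,0,0,0,0,0,0,0,0], delta_pos=[[0.7,0.4,0],[0.6,0.33,0],[0.45,0.25,0],[0.25,0.12,0],[0,0,0],[0,0,0],[0,0,0],[0,0,0],[0,0,0],[0,0,0]], turn=[[0,0,0],[0,0,0],[0,0,0],[0,0,0],[0,0,0],[0,0,0],[0,0,0],[0,0,0],[0,0,0],[0,0,0]])

```text
time_s: 18.9
ee_pos: [0.5884, 0.0916, 0.1261]
orientation: [[-0.355, 0.935, 0.0], [0.935, 0.355, 0.0], [-0.0, 0.0, -1.0]]
ft_force: [-1.3, -0.2, -0.9]
gripper_width: 0.0275
grip_force: 45.0
```

```bash
python3 -c "
from h import *
s=manip.observe();e=s['ee_pos'];R=s['orientation'];print(e,s['gripper_width'],s['grip_force'],s['time_s'])
L=e+R[:,0]*.225+np.array([0,0,.009]);print('lens xy',L)
c=manip.camera('scene');q=pix(c,L);print(q,pix(c,[.509,.302,.048]));d=c['frame'][200:360,240:440]
cv2.imwrite('pics/s7.png',cv2.resize(d,None,fx=4,fy=3.75,interpolation=2))
"
```

```text
[0.58842733 0.09158239 0.12614816] 0.0275469482796893 44.99707402428612 18.9
lens xy [0.50862823 0.30195611 0.13514584]
[342.94639523 267.42050644] [337.6456605 287.252995 ]
```

View pics/s7.png

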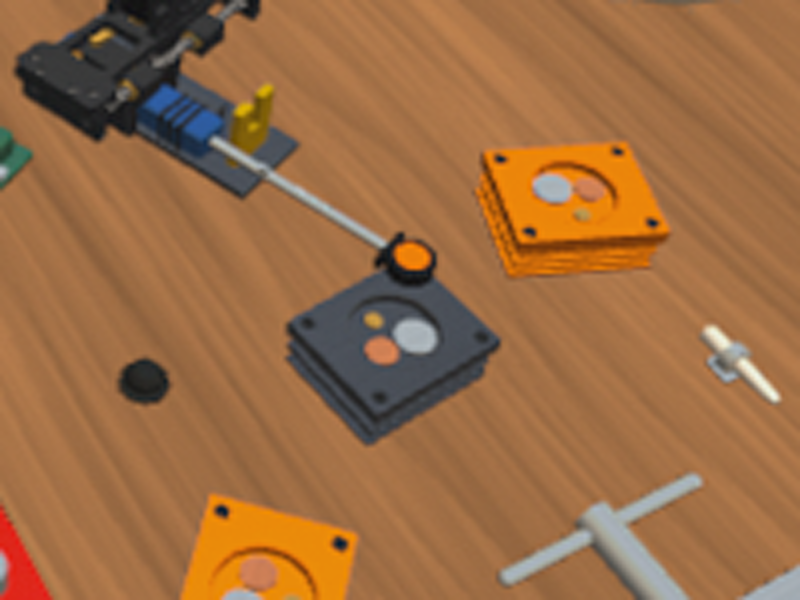

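The lamp disc is at (343,269) and the chamber at (338,290). Both sit about 2 px below the model's prediction, so their relative position agrees to within a few mm and the lamp is over the chamber. Handing in.

```bash
python3 -c "
from rig import manip
print(manip.close_job())"
```

```text
the job is handed in; nothing more can be done
None
```

I handed the job in with the lamp still in the gripper, fully extended and level. My last measurements put the lens within a few millimetres of the chamber's centre, about 7 cm above the head; the hand-in call returned no verdict.

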